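# Unlock the kitchen lock box and hold the latch open

## Task

Take the key with the rectangular head out of the wooden key stand and ease it down into the lock on the steel box until it is fully home; its pins stick, so rock the key gently to and fro past them rather than forcing it. Then turn it a quarter turn clockwise to draw the spring bolt out of the lid's keeper, so that I can lift the lid. The lock springs back when released, so finish still gripping the key and holding it turned, and leave the round-headed key, the mug and the bottles where they are.

Things in the scene. Friction and masses are not known exactly. Their poses are not given: they have to be found in the camera images.
- key: The key to use: black plastic rectangular head 28 wide, 9 thick, 34 high; steel blade below it 10 wide, 3 thick, 34 long, rounded tip, both faces alike (fits turned by half a turn too). Origin: middle of the head's underside (shoulder), where the blade begins. z up the head, x along the width, y through the thickness. Weighs 24 to 39 g; head not slippery.
- key_grip (a point): Point in the middle of the key's head, 23 above its origin: grip the two flat faces here, closing along the key's y, and the fingertips stay just clear of the stand and of the lock.
- key_tip (a point): Lower end of the key's blade, 34 below its origin, on the key's centre line.
- key_stand: Fixed wooden block 46 (x) by 160 (y) by 44 high; origin at the centre of its underside. Two slots in its top at y = +45 and y = -45, 38 deep, 12 (y) by 5 (x), with a key standing upright in each, shoulder on the block's top, width along the block's y. Which key is in which slot varies. Lift a key 40 to clear it.
- round_key: The other key, not wanted: same blade, but a smaller black round disc head 22 in diameter, 8 thick, centre 17 above its origin. Origin at the head's underside.
- lock_box: Fixed steel box 220 (x) by 300 (y) by 110 high; origin at the centre of its underside, front towards -x. Its front 70 are a fixed deck with a spring-latch case (58 x 68, 20 high), the lock cylinder on top; behind it the lid, hinged at the back, with the bolt's keeper (20 high). Lock axis vertical at x = -74, y = 0. Stand and box may change sides.
- keyway (a point): Centre of the keyway's mouth, on the lock axis, in the cylinder's face 135 above the counter (5 above the latch case). z up, x along the keyway's width, turns with the plug; at rest x is the box's x. Keyway 11.6 by 4.8 with a 1.5 bevel: some 0.8 of play a side, 0.17 rad of slack in turning. The key goes in straight down, 34 deep; home when its shoulder meets the face.
- pin_a: Upper of two sticky sprung pins that stand across the keyway from its long sides (inside, unseen; origin at the pin's round end). The key's tip meets it 8 to 9 below the face. Pushed straight on, it mostly jams (30 N and more); with the key rocked 0.1 rad or more to and fro about its axis while pressing, it yields at 10 to 15 N.
- pin_b: Lower sticky pin, like pin_a from the other side, met 17 to 18 below the face. Pressing a pin with over 35 N counts as forcing.
- lock_plug (a joint): Turn of the lock plug, rad: 0 at rest, grows clockwise seen from above, to the stop at 1.571. It cannot turn beyond 0.15 until the key is within 2 mm of home; the last 5 mm press a light spring (2 N). A return spring resists: 0.03 N m at rest, 0.11 at a quarter turn, plus 0.02 of friction. With slack and give, the hand turns 0.2 to 0.3 rad further than the plug.
- latch_bolt (a joint): How far the brass bolt behind the latch case is drawn back, m: 0 shot, 0.013 at the end of the quarter turn, in step with the plug. It is clear of the lid's keeper from 0.0095.
- spray_bottle: Bystander: white spray bottle, 76 in diameter, 218 high. Origin at the centre of its base.
- mug: Bystander: white mug, 82 in diameter, 92 high. Origin at the centre of its base.
- soap_bottle: Bystander: green washing-up liquid bottle, 72 in diameter, 166 high. Origin at the centre of its base.

How it is judged:
On the way:
1. the rectangular-headed key is fully home in the lock, not yet turned (z of key in the frame of keyway below 0.003 m and horizontal distance between key and keyway below 0.003 m and value of joint lock_plug below 0.3 rad), for 0.1 s.
At the end, for the whole second after the job is handed in: Plug turned at least 1.2 rad with the bolt drawn at least 9.8 mm, clear of the keeper, the key upright and still fully home (shoulder within 4 mm of the face, within 4 mm of the axis) and gripped by the fingers, all through the last second (value of joint lock_plug above 1.2 rad and value of joint latch_bolt above 0.0098 m and z of key in the frame of keyway below 0.004 m and horizontal distance between key and keyway below 0.004 m and angle between key's own z axis and vertical below 0.12 rad and contact force between the fingers and key above 1.5 N); the arm keeps its last pose, push and grip.
It fails at once if a bystander or the round-headed key is moved (distance of round_key from where it was at the start of the episode above 0.015 m or distance of any of mug, spray_bottle, soap_bottle from where it was at the start of the episode above 0.03 m).
It fails at once if the key is forced against a sticking pin instead of being rocked past it (contact force between key and pin_a above 35 N or contact force between key and pin_b above 35 N).
It also fails if it takes over 48 s, if anything falls off the work surface, if the arm or the gripper's body presses on something with over 40 N, if the wrist force passes 120 N, or if a joint passes its speed limit or range.

## Robot

A 6-joint arm with a two-finger parallel gripper is mounted at the origin on the work surface. World frame = base frame: x ahead of the robot, y to its left, z up, the work surface at z = 0. Lengths are in m, angles in rad, forces in N, time in s.
With the tool pointing down it reaches from about 0.275 to 0.75 m from the base axis. Payload 10.2 kg.
Tool frame: the origin (TCP) lies midway between the tips of the shut fingers; the grasp point (between the pads) lies 19 mm behind it (env.hold_point_z is the distance from the TCP to the grasp point, in m); x points along the fingers, z is the direction in which the jaws open and shut, and the axes are right-handed (so a half turn about x gives the same grasp; the last joint's range is limited). The gripper opens to 85 mm and grips with 20 to 120 N. Pads are 22 mm wide; open, the fingers measure 114 mm over their backs; the gripper's body (76 mm by 85 mm) begins 54 mm behind the grasp point. The pads swing forward as they close: fully open they stand 13 mm farther back than shut.
Start: joints at [0.955, 0.313, 1.498, -0, 1.331, -0.223], TCP at [0.201, 0.485, 0.231] pointing down, gripper open.
Joint ranges: [-2.94, 2.94], [-0.97, 2.17], [0.19, 2.56], [-1.23, 4.37], [0.02, 3.11], [-2.88, 2.88]. Speed limits (rad/s): [2.39, 2.39, 3.01, 3.14, 3.14, 3.14].

## Interface

Orientations are given as a unit quaternion [x, y, z, w].
In Python, from bench import env, kinematics, monitor, eyes, job gives the robot as it stands. The module is installed in compiled form; this text tells all that it offers. Calls block until the motion is done:
- env.reach(position, orientation): joint-space move of the TCP to a pose.
- env.movel(position, velocity=0.15, frame=None, guard=None): straight line of the TCP; frame=None keeps the orientation; velocity is the mean speed in m/s. With guard (N) it stops when the force on the tool has changed by that much, and returns True; else False.
- env.set_joints(angles): joint-space move.
- env.release() and env.close_gripper(effort=None): open the fingers fully, or close them until they stop; effort is the grip in N (None keeps the last).
- env.hold(seconds).
- kinematics.ik(position, orientation): joint angles nearest the present ones, or None.
- monitor.sense(): the state.
- eyes.grab_frame(name): name is "scene" or "top" or "wrist"; returns a dict with "frame" (480x640x3 uint8, red, green, blue), "mtx" (3x3 intrinsics, pixels), "view" (4x4, takes a point from world to camera coordinates). Camera axes: x right, y down, z forward; pixel columns grow to the right and rows downward; lengths in m; the calibration is good to about 2 mm. The wrist camera is an equidistant fisheye: a pixel r from the principal point sees the ray r / f radians off the axis. A picture is of the moment at which its call begins. There is no depth.
A pose or a line that the arm cannot do raises env.MotionError and nothing moves.
- job.hand_in(): hands the job in, once; it reports no verdict.
The state is a dict: "clock": time; "joints": joint angles; "qvel": joint speeds; "joint_efforts": joint torques, N m; "position": TCP position; "ee_rot": TCP orientation; "contact_force": force on the tool from outside, world axes, zero at the start; "ft_torque": the same for the moment, N m; "finger_gap": opening from 0.0 (shut) to 1.0 (fully open).
Only numpy, scipy, OpenCV 4.12 (cv2) and the standard library are available. Lean on these libraries where they do the work, as an engineer would, in place of code of your own. Each camera call takes 0.05 s, during which the arm holds its last target.

## Working session

There is one attempt and no reset: what is moved stays moved. The work goes in short steps, each a Python script; the robot and the scene stay as the last script left them, time stands still between calls to the robot, and variables do not carry over. Pictures are saved under pics/ and viewed, and the job is handed in when it is done.

```bash
mkdir -p pics; python3 - <<'E'
from bench import env, kinematics, monitor, eyes, job
import cv2
s=monitor.sense();print(s)
for n in("scene","top","wrist"):
    f=eyes.grab_frame(n);cv2.imwrite(f"pics/{n}0.png",f["frame"][:,:,::-1]);print(n,f["mtx"],f["view"])
print(env.hold_point_z)
E
```

```text
{'clock': 0.0, 'joints': array([ 9.54599497e-01,  3.13439499e-01,  1.49845730e+00,  1.26589168e-05,
        1.33096205e+00, -2.23399501e-01]), 'qvel': array([ 0.00112863, -0.00106119, -0.00048703, -0.00100209, -0.00169333,
        0.00016268]), 'joint_efforts': array([ 6.08661667e-04, -4.12273550e+01, -2.59742528e+01, -1.39375661e-04,
        4.20740369e-03,  4.71177418e-05]), 'position': array([0.20081348, 0.48480047, 0.23073283]), 'ee_rot': array([-0.39297362,  0.5883772 ,  0.39266165,  0.58753794]), 'contact_force': array([-0.14743068,  0.29465969,  0.22936245]), 'ft_torque': array([-0.07462074,  0.02924314, -0.05189083]), 'finger_gap': 0.9958801881182341}
scene [[459.38723657   0.         322.95111262]
 [  0.         459.38723657 241.15491447]
 [  0.           0.           1.        ]] [[ 0.83698315  0.54718101  0.0072218  -0.54747271]
 [ 0.32050221 -0.47946689 -0.81693931 -0.1205437 ]
 [-0.44355106  0.68607903 -0.57667843  1.40600053]
 [ 0.          0.          0.          1.        ]]
top [[523.28132852   0.         316.18563514]
 [  0.         523.28132852 242.00210949]
 [  0.           0.           1.        ]] [[-0.00714629 -0.99995472  0.00628389  0.0159425 ]
 [-0.99475498  0.00646763 -0.10208186  0.66375148]
 [ 0.1020366  -0.00698043 -0.99475615  1.35525967]
 [ 0.          0.          0.          1.        ]]
wrist [[371.64829954   0.         313.74256922]
 [  0.         371.64829954 235.1817176 ]
 [  0.           0.           1.        ]] [[ 0.38382652  0.92340074 -0.00287871 -0.52326853]
 [ 0.87335235 -0.36200712  0.32589343 -0.04177433]
 [ 0.29988812 -0.12760067 -0.94540213  0.38168031]
 [ 0.          0.          0.          1.        ]]
0.0187
```

View pics/scene0.png

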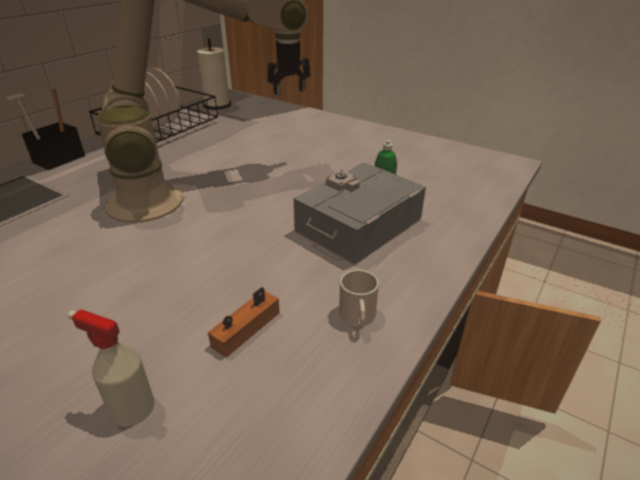

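View pics/top0.png

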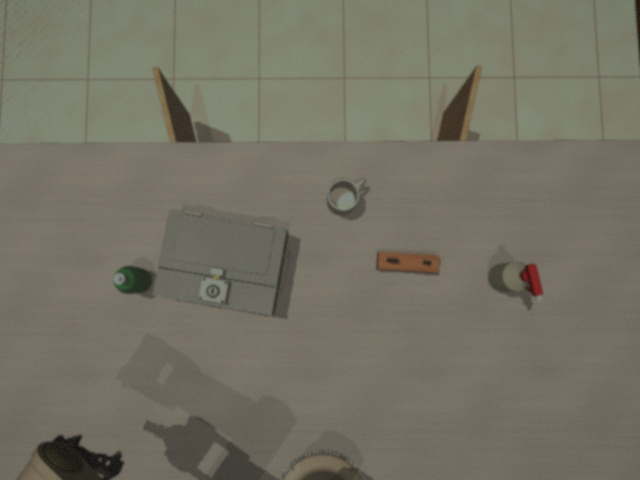

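View pics/wrist0.png

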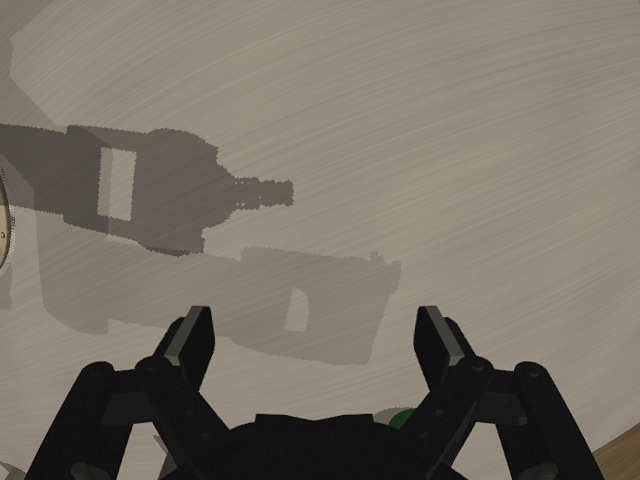

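The stand is right of centre (top image px ~408,262) and the box is on the left, with its lock at (213,291). In the scene view the rectangular head is at about (259,296), the end of the stand nearer the mug. I'll zoom in to measure.

```bash
cat > h.py <<'E'
import numpy as np, cv2
from bench import env, kinematics, monitor, eyes, job
from scipy.spatial.transform import Rotation as R
def grab(n,name=None):
    f=eyes.grab_frame(n)
    if name: cv2.imwrite(f"pics/{name}.png",f["frame"][:,:,::-1])
    return f
def ray(f,px,fish=False):
    K=f["mtx"];V=f["view"];x=(px[0]-K[0,2])/K[0,0];y=(px[1]-K[1,2])/K[1,1]
    if fish:
        r=np.hypot(x,y); d=np.array([x/r*np.sin(r),y/r*np.sin(r),np.cos(r)]) if r>1e-9 else np.array([0,0,1.])
    else: d=np.array([x,y,1.])
    Rm=V[:3,:3];c=-Rm.T@V[:3,3];d=Rm.T@d
    return c,d/np.linalg.norm(d)
def onz(f,px,z,fish=False):
    c,d=ray(f,px,fish);return c+d*(z-c[2])/d[2]
def proj(f,P,fish=False):
    K=f["mtx"];V=f["view"];p=V[:3,:3]@np.asarray(P)+V[:3,3]
    if fish:
        r=np.hypot(p[0],p[1]);t=np.arctan2(r,p[2]);x,y=p[0]/r*t,p[1]/r*t
    else: x,y=p[0]/p[2],p[1]/p[2]
    return np.array([K[0,0]*x+K[0,2],K[1,1]*y+K[1,2]])
def crop(f,u,v,w,h,k,name):
    im=f["frame"][v:v+h,u:u+w,::-1];cv2.imwrite(f"pics/{name}.png",cv2.resize(im,None,fx=k,fy=k,interpolation=cv2.INTER_CUBIC))
def down(yaw):
    # tool x down; tool z (jaw axis) horizontal at angle yaw
    z=np.array([np.cos(yaw),np.sin(yaw),0]);x=np.array([0,0,-1.]);y=np.cross(z,x)
    return R.from_matrix(np.c_[x,y,z]).as_quat()
E
python3 - <<'E'
from h import *
f=grab("top");crop(f,365,235,90,50,8,"tk");crop(f,150,195,150,130,4,"tb")
hsv=cv2.cvtColor(f["frame"],cv2.COLOR_RGB2HSV)
m=cv2.inRange(hsv[235:290,365:455],(3,110,60),(20,255,255))
m=cv2.morphologyEx(m,cv2.MORPH_CLOSE,np.ones((7,7)))
r=cv2.minAreaRect(np.vstack(cv2.findContours(m,0,2)[0]));print(r)
b=cv2.boxPoints(r)+[365,235]
for p in b: print(p,onz(f,p,.044).round(4))
s=grab("scene");crop(s,200,275,100,80,8,"sk");crop(s,280,150,150,110,5,"sb")
E
```

```text
((42.90467071533203, 27.025293350219727), (60.81882858276367, 17.029272079467773), 3.5763344764709473)
[377.02334785 268.62645721] [ 0.5916 -0.1476  0.044 ]
[378.08560371 251.63035202] [ 0.6363 -0.1513  0.044 ]
[438.78599548 255.42412949] [ 0.6252 -0.311   0.044 ]
[437.72373962 272.42023468] [ 0.5805 -0.3068  0.044 ]
```

View pics/tk.png

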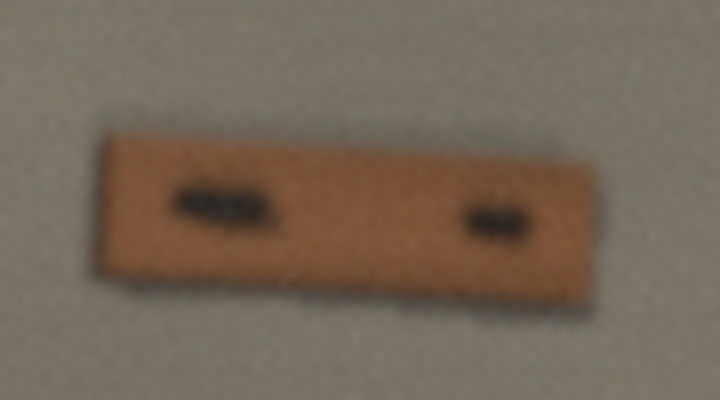

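View pics/tb.png

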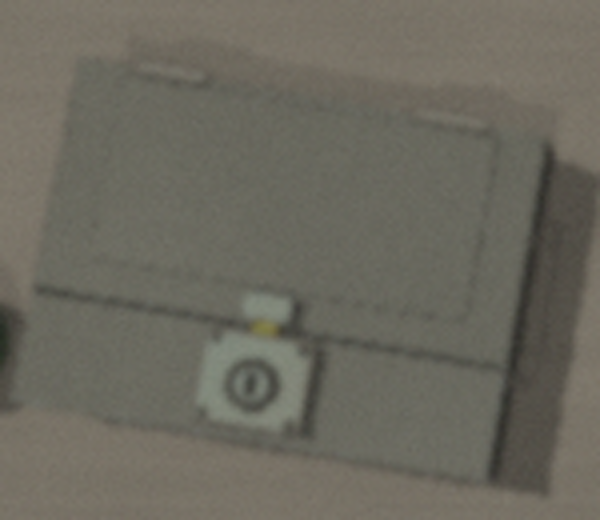

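View pics/sk.png

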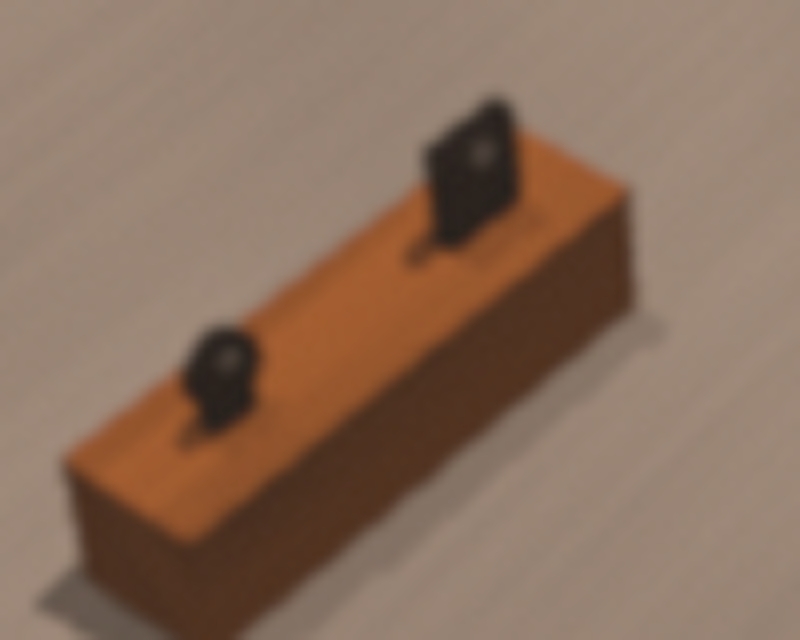

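View pics/sb.png

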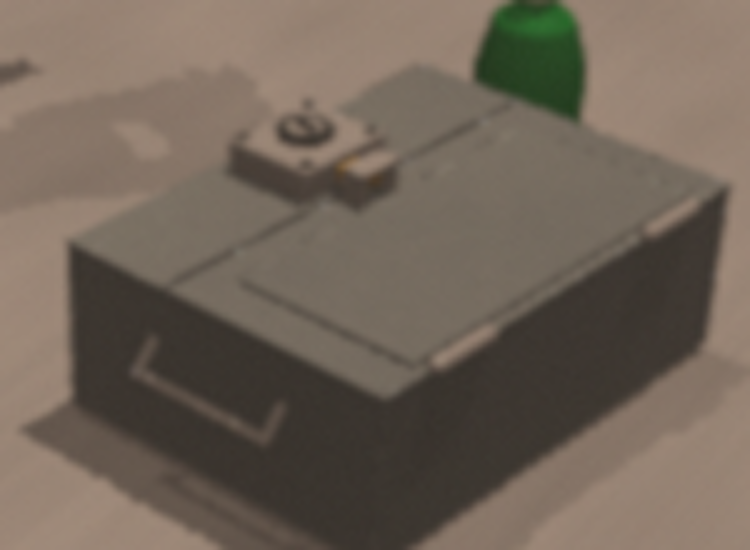

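```bash
python3 - <<'E'
from h import *
f=grab("top")
L=onz(f,(212.75,291.25),.135);print("lock",L)
a=onz(f,np.array([38,290])/4+[150,195],.11);b=onz(f,np.array([500,368])/4+[150,195],.11)
d=a-b;beta=np.arctan2(d[1],d[0])-np.pi/2;print("beta",beta,a,b)
s=monitor.sense();print(R.from_quat(s["ee_rot"]).as_matrix().round(2))
V=grab("wrist")["view"];c=-V[:3,:3].T@V[:3,3];print("cam in tool",R.from_quat(s["ee_rot"]).inv().apply(c-s["position"]))
for y in (-.07,np.pi-.07): print("stand",kinematics.ik([.6115,-.1843,.2],down(y)))
for t in (-.2,0,1.571,1.9):
  for k in(0,1): 
    q=kinematics.ik([L[0],L[1],.14],down(beta+np.pi/2-t+k*np.pi)); print(t,k,None if q is None else q.round(2))
E
```

```text
lock [0.53461711 0.26474527 0.135     ]
beta -0.1735747347284604 [0.59472108 0.40277006 0.11      ] [0.54428346 0.11511261 0.11      ]
[[-0.   -0.92  0.38]
 [-0.    0.38  0.92]
 [-1.    0.   -0.  ]]
cam in tool [-0.14212182  0.08428899 -0.00048424]
stand [-4.75850563e-01  5.90098955e-01  1.16367065e+00 -4.44089210e-16
  1.38782304e+00 -4.05850563e-01]
stand [-4.75850563e-01  5.90098955e-01  1.16367065e+00 -4.44089210e-16
  1.38782304e+00  2.73574209e+00]
-0.2 0 [ 0.26  0.55  1.39 -0.    1.2  -1.33]
-0.2 1 [ 0.26  0.55  1.39 -0.    1.2   1.81]
0 0 [ 0.26  0.55  1.39 -0.    1.2  -1.13]
0 1 [ 0.26  0.55  1.39 -0.    1.2   2.01]
1.571 0 [ 0.26  0.55  1.39 -0.    1.2   0.44]
1.571 1 [ 0.26  0.55  1.39 -0.    1.2  -2.7 ]
1.9 0 [ 0.26  0.55  1.39 -0.    1.2   0.77]
1.9 1 [ 0.26  0.55  1.39 -0.    1.2  -2.38]
```

```bash
python3 - <<'E'
from h import *
env.reach([.6115,-.1843,.19],down(-.0695))
f=grab("wrist","w1");s=monitor.sense();print(s["clock"],s["position"])
for z in(.078,.044): print(proj(f,[.6115,-.1843,z],True))
np.savez("w1.npz",**f)
E
```

```text
3.175 [ 0.61168746 -0.18353256  0.19013325]
[314.25292712 230.43315713]
[314.2286864  217.14851251]
```

View pics/w1.png

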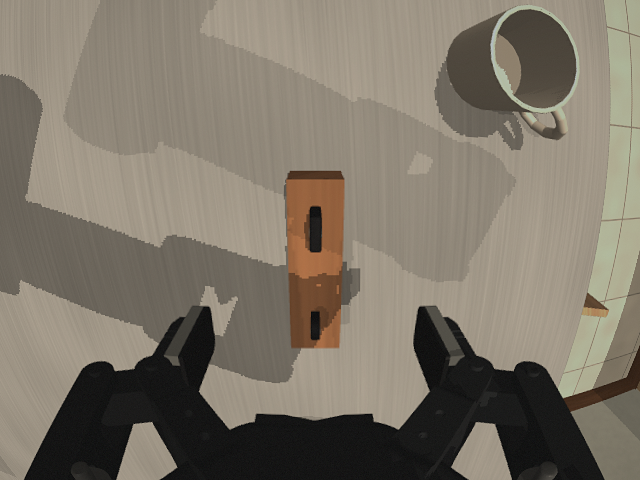

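The wanted key's head is at about (316,229), the round key at (315,325), and the mug is well to the right. I'll measure the head's top face and the block edges.

```bash
python3 - <<'E'
from h import *
f=dict(np.load("w1.npz"))
crop(f,275,160,80,200,3,"w1c")
g=cv2.cvtColor(f["frame"],cv2.COLOR_RGB2GRAY)
m=(g<55).astype(np.uint8);m[:, :296]=0;m[:,335:]=0;m[:195]=0;m[345:]=0
n,l,st,c=cv2.connectedComponentsWithStats(m);print(st[1:][st[1:,4]>30],c[1:][st[1:,4]>30])
hsv=cv2.cvtColor(f["frame"],cv2.COLOR_RGB2HSV)
for v in (190,215,250,290,310,335):
    r=hsv[v];u=np.where((r[270:365,0]<18)&(r[270:365,1]>110))[0]+270
    a=onz(f,(u.min()-.5,v),.044,True);b=onz(f,(u.max()+.5,v),.044,True);print(v,u.min(),u.max(),((a+b)/2).round(4),np.linalg.norm(a-b).round(4))
E
```

```text
[[309 206  13  46 535]
 [311 311   9  29 258]] [[315.01308411 228.50093458]
 [314.98449612 324.84883721]]
190 286 343 [ 0.6133 -0.1619  0.044 ] 0.046
215 287 343 [ 0.6123 -0.1825  0.044 ] 0.0461
250 288 342 [ 0.6102 -0.2128  0.044 ] 0.0459
290 289 340 [ 0.6072 -0.2503  0.044 ] 0.0454
310 290 340 [ 0.6062 -0.2706  0.044 ] 0.0458
335 291 339 [ 0.6044 -0.298   0.044 ] 0.0457
```

View pics/w1c.png

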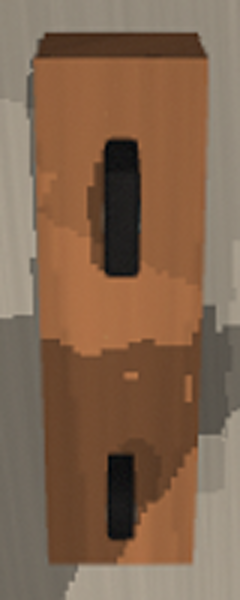

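```bash
python3 - <<'E'
from h import *
f=dict(np.load("w1.npz"))
for p in((315.5,217),(315.5,234.2),(315.5,251.5)): print(onz(f,p,.078,True).round(4))
for p in((315,206)): pass
print(onz(f,(315.3,206.3),.044,True))
for v in (178.5,179,348):print(onz(f,(315,v),.044,True))
E
```

```text
[ 0.6131 -0.1743  0.078 ]
[ 0.6122 -0.1872  0.078 ]
[ 0.6113 -0.2007  0.078 ]
[ 0.61298142 -0.17531603  0.044     ]
[ 0.61429266 -0.15270956  0.044     ]
[ 0.61426516 -0.15310961  0.044     ]
[ 0.60335769 -0.31298794  0.044     ]
```

```bash
python3 - <<'E'
from h import *
q=down(-.067);p=[.6118,-.1862]
env.reach(p+[.10],q)
print(env.movel(p+[.0488],velocity=.06,guard=15))
s=monitor.sense();print(s["position"],s["contact_force"])
env.close_gripper(80)
s=monitor.sense();print(s["position"],s["contact_force"],s["finger_gap"])
f=grab("wrist","w2");print(s["clock"])
E
```

```text
False
[ 0.61203451 -0.18629989  0.04920585] [ 0.5027846  -0.10953369  0.21466459]
[ 0.61191327 -0.18625966  0.04900569] [ 0.52355966 -0.58788144  1.30064307] 0.09252987562502238
5.3167
```

View pics/w2.png

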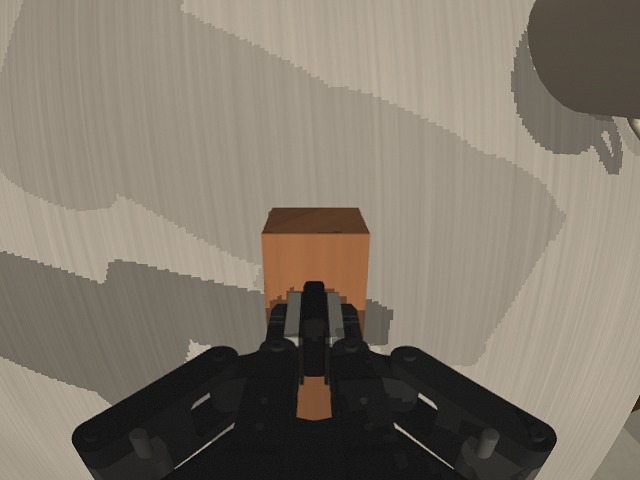

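Key gripped: the head shows between the pads at (315,310). Next I lift it clear of the slot and go above the lock.

```bash
python3 - <<'E'
from h import *
q=down(-.067)
env.movel([.612,-.1862,.12],velocity=.1)
env.movel([.58,-.16,.23],velocity=.2)
b=-.1736
env.reach([.5346,.2647,.205],down(b+np.pi/2))
s=monitor.sense();print(s["clock"],s["position"],s["contact_force"],s["finger_gap"])
f=grab("wrist","w3");np.savez("w3.npz",**f)
f=grab("scene");np.savez("s3.npz",**f);crop(f,290,100,120,110,5,"s3");f=grab("top");np.savez("t3.npz",**f);crop(f,150,195,150,130,4,"t3")
E
```

```text
8.5417 [0.53514602 0.26372933 0.20494374] [ 0.03635725 -0.47005206 -0.03261271] 0.08480806830474737
```

View pics/w3.png

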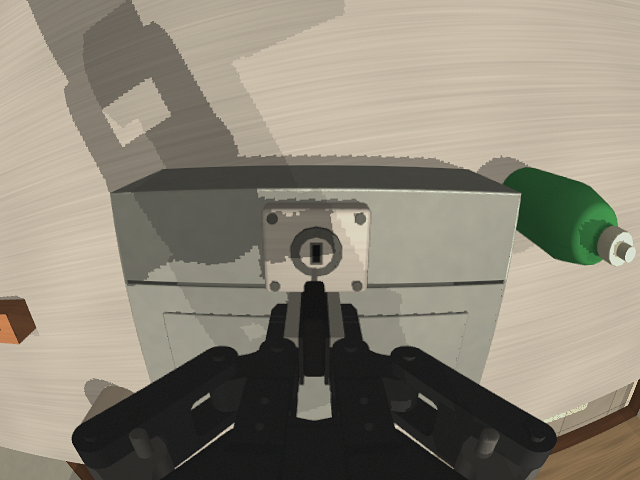

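View pics/s3.png

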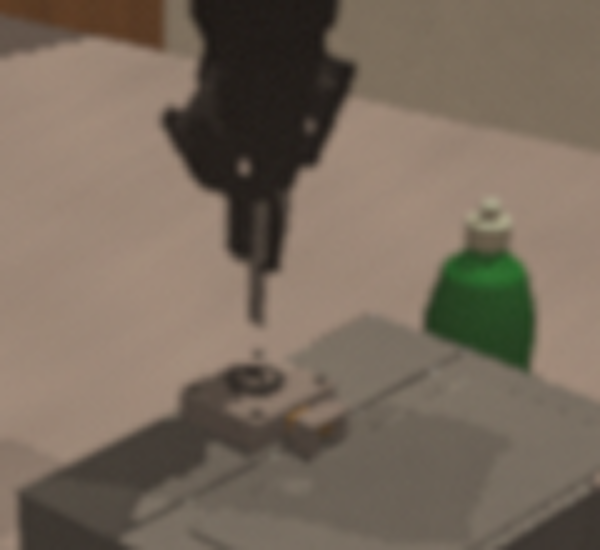

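The keyway shows at about (316,254), nearly parallel to the gripped head, with the blade hidden behind the head. I'll zoom in and measure its position and yaw.

```bash
python3 - <<'E'
from h import *
f=dict(np.load("w3.npz"));crop(f,255,195,120,100,6,"w3c")
g=cv2.cvtColor(f["frame"],cv2.COLOR_RGB2GRAY)
sub=g[238:272,302:332];
m=(sub<30).astype(np.uint8);n,l,st,c=cv2.connectedComponentsWithStats(m);print(st,c+[302,238])
# case edges
for p in((262.5,205),(370,205),(268,291),(365,291)): print(p,onz(f,p,.13,True).round(4))
for p in((129,283),(504,283)): print(p,onz(f,p,.11,True).round(4))
E
```

```text
[[  0   0  30  34 908]
 [ 11   7   7  17 112]] [[316.57819383 254.73017621]
 [315.86607143 252.63392857]]
(262.5, 205) [0.501  0.2373 0.13  ]
(370, 205) [0.5125 0.3015 0.13  ]
(268, 291) [0.5586 0.2279 0.13  ]
(365, 291) [0.5699 0.291  0.13  ]
(129, 283) [0.5459 0.1145 0.11  ]
(504, 283) [0.5974 0.4029 0.11  ]
```

View pics/w3c.png

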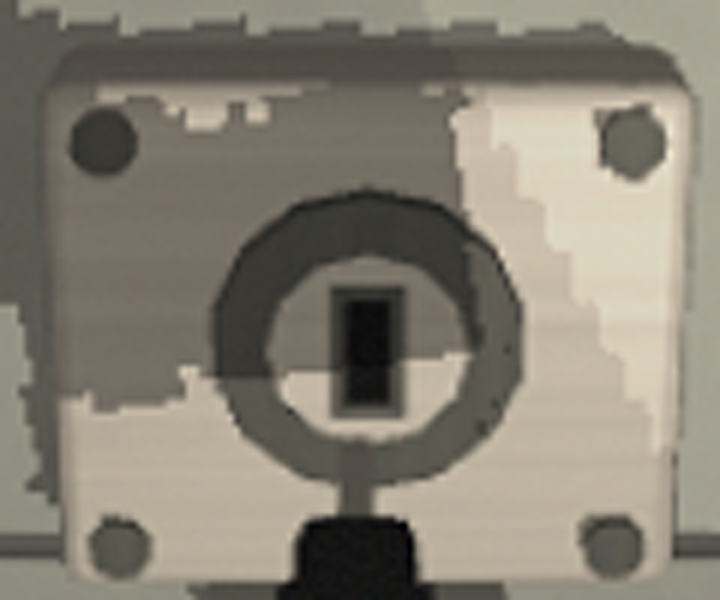

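```bash
python3 - <<'E'
from h import *
f=dict(np.load("w3.npz"))
P=lambda c:(c[0]/6+255-.5+.08,c[1]/6+195-.5+.08)
k=onz(f,P((367.5,352)),.135,True);print("keyway",k)
print(onz(f,P((367,287)),.135,True)-onz(f,P((367,417)),.135,True))
print("ring",onz(f,P((367.5,190)),.135,True),onz(f,P((367.5,485)),.135,True))
tz=.205-.005-.034
for z in(tz,tz+.034,tz+.068):
  print(z,proj(f,[.5351,.2637,z],True))
  b=-.1736
  print([proj(f,[.5351+s*.005*np.cos(b),.2637+s*.005*np.sin(b),z],True).round(1) for s in(-1,1)])
# blade strip at tip
print("tip front edge px",P((356,440)))
c,d=ray(f,P((356,440)),True);print(c+d*(tz-c[2])/d[2])
for z in (tz+.006,tz+.003):print(onz(f,P((356,440)),z,True))
s=np.load("s3.npz");
t=dict(np.load("t3.npz"));print("top lock",onz(t,(212.75,291.25),.135))
print("scene proj of keyway",(proj(dict(s),k)-[290,100])*5, (proj(dict(s),[.5351,.2637,tz])-[290,100])*5)
E
```

```text
keyway [0.53562095 0.2640241  0.135     ]
[-1.41293978e-02  2.49570913e-03 -2.77555756e-17]
ring [0.51848886 0.26705102 0.135     ] [0.55044207 0.26140901 0.135     ]
0.16599999999999998 [315.26072793 273.89196998]
[array([315.2, 265.4]), array([315.3, 282.2])]
0.19999999999999998 [315.40033638 305.41029699]
[array([315.4, 295.8]), array([315.4, 314.8])]
0.23399999999999999 [315.58706965 350.09171848]
[array([315.6, 339.3]), array([315.6, 360.4])]
tip front edge px (313.9133333333333, 267.9133333333333)
[0.53150873 0.26360645 0.166     ]
[0.52887223 0.26408554 0.172     ]
[0.53019048 0.263846   0.169     ]
top lock [0.53461711 0.26474527 0.135     ]
scene proj of keyway [248.33963746 370.27158117] [248.81725588 319.07582816]
```

```bash
python3 - <<'E'
from h import *
s=monitor.sense();print(s["position"],s["joints"],R.from_quat(s["ee_rot"]).as_matrix().round(4))
env.movel([.5353,.2642,.179],velocity=.05,guard=8)
env.hold(.2)
s=monitor.sense();print(s["clock"],s["position"],s["contact_force"],R.from_quat(s["ee_rot"]).as_matrix().round(4))
f=grab("wrist");np.savez("w4.npz",**f);crop(f,255,195,120,100,6,"w4c")
f=grab("scene");crop(f,310,130,60,60,10,"s4");np.savez("s4.npz",**f)
E
```

```text
[0.53504869 0.26385814 0.20498683] [ 2.61967092e-01  4.90687460e-01  1.30887392e+00 -4.63353300e-05
  1.34201284e+00 -1.13346884e+00] [[ 0.     -0.9847  0.1745]
 [-0.      0.1745  0.9847]
 [-1.     -0.     -0.    ]]
9.5583 [0.53541301 0.26426642 0.17931715] [ 0.72226512  0.36260038 -0.2254201 ] [[ 6.000e-04 -9.850e-01  1.726e-01]
 [ 2.000e-04  1.726e-01  9.850e-01]
 [-1.000e+00 -6.000e-04  3.000e-04]]
```

View pics/w4c.png

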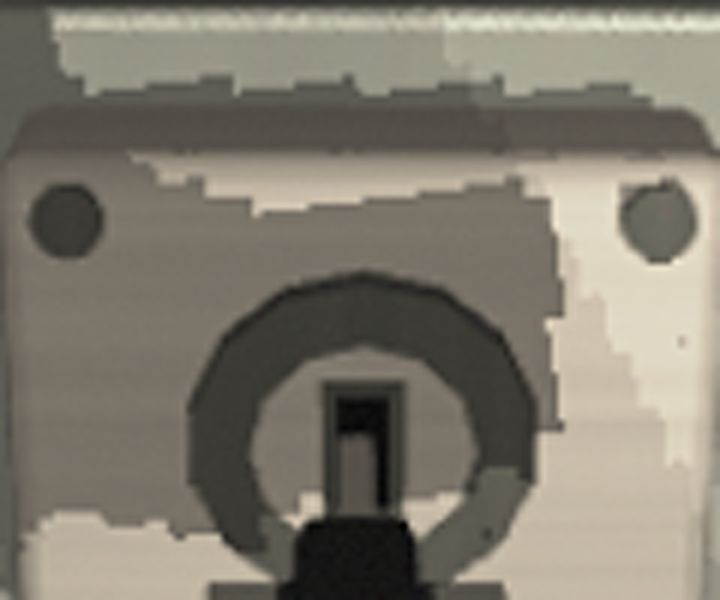

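View pics/s4.png

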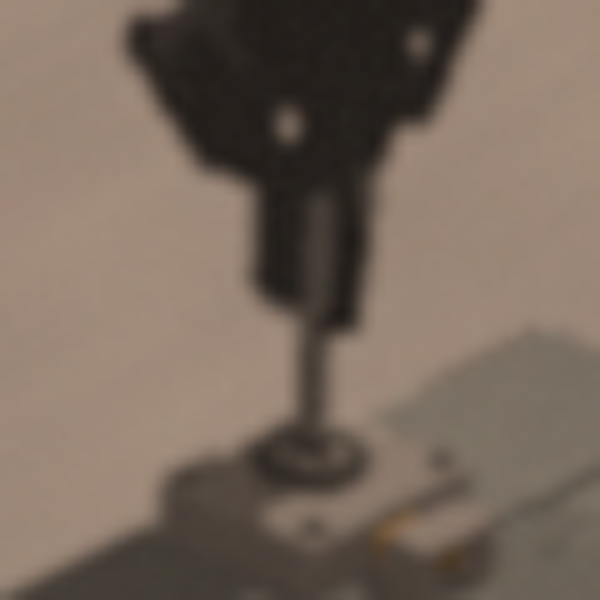

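```bash
python3 - <<'E'
from h import *
f=dict(np.load("w4.npz"))
P=lambda c:(c[0]/6+255-.42,c[1]/6+195-.42)
u=np.array([np.cos(-.1736),np.sin(-.1736),0])
print("axis from bevel",onz(f,P((363.5,380)),.135,True)+.0073*u, "hole",onz(f,P((363.5,400)),.1335,True)+.0058*u,"ring",onz(f,P((363,270)),.135,True)+.016*u)
for z in(.140,.141,.142,.143,.145): print("blade ctr",z,onz(f,P((358,432)),z,True)+.005*u)
E
```

```text
axis from bevel [0.53560568 0.26413381 0.135     ] hole [0.53669575 0.26394674 0.1335    ] ring [0.53375371 0.26441101 0.135     ]
blade ctr 0.14 [0.53614243 0.26353351 0.14      ]
blade ctr 0.141 [0.53570635 0.26361039 0.141     ]
blade ctr 0.142 [0.53527027 0.26368727 0.142     ]
blade ctr 0.143 [0.53483419 0.26376415 0.143     ]
blade ctr 0.145 [0.53396202 0.26391791 0.145     ]
```

The blade strip (crop x≈358) sits about 0.4 mm left of the keyway centre (363.5). I'll correct for that and lower it under a guard to just above pin A.

```bash
python3 - <<'E'
from h import *
env.movel([.5356,.2646,.1775],velocity=.02)
env.hold(.2)
z0=monitor.sense()["contact_force"]
r=env.movel([.5356,.2646,.1675],velocity=.012,guard=5)
s=monitor.sense();print(r,s["clock"],s["position"],s["contact_force"]-z0,s["ft_torque"])
f=grab("wrist");np.savez("w5.npz",**f);crop(f,255,195,120,100,6,"w5c")
E
```

```text
False 11.0917 [0.53563883 0.26461737 0.16759141] [ 0.10712293  0.3095409  -1.13523524] [-0.01103188  0.01083266 -0.05366466]
```

View pics/w5c.png

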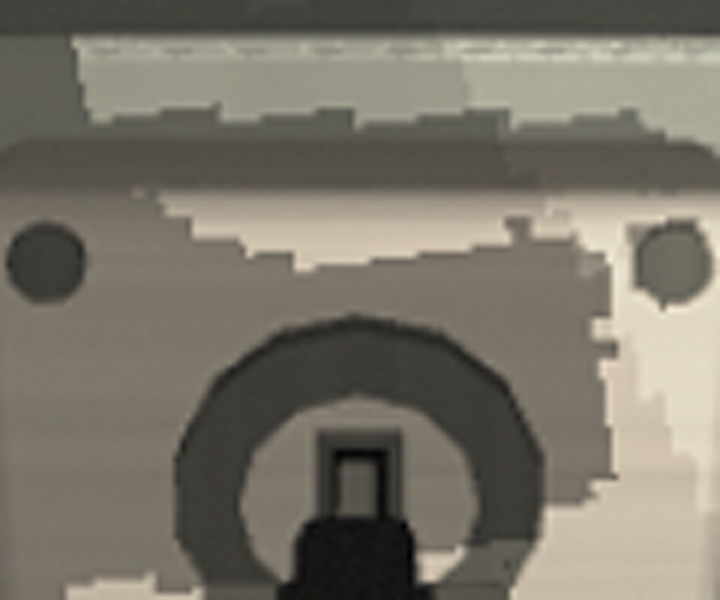

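The blade is now centred in the keyway with no contact force, about 6 mm in. I start rocking past the pins.

```bash
cat > rock.py <<'E'
from h import *
def rock(zend,amp=.14,step=.001,lim=17,x=.5356,y=.2646,nmax=30,yaw0=-.1745+np.pi/2,z0=None,T=.35):
    z=monitor.sense()["position"][2] if z0 is None else z0
    sg=1
    for i in range(nmax):
        s=monitor.sense();fz=s["contact_force"][2]
        st=step if fz<lim-6 else (step*.3 if fz<lim else (-step*.5 if fz>lim+6 else 0.0001))
        z=max(z-st,zend)
        q=down(yaw0+sg*amp)
        g=env.movel([x,y,z],velocity=max(abs(st)/T,2e-4),frame=q,guard=25)
        s=monitor.sense()
        print(f"{s['clock']:.2f} cmd {z:.4f} act {s['position'].round(4)} F {s['contact_force'].round(1)} Tz {s['ft_torque'][2]:.2f} {g}")
        if s["contact_force"][2]>28: z=s["position"][2]+.0005
        sg=-sg
        if z<=zend+1e-6: break
    return z
E
python3 - <<'E'
from rock import *
rock(.1625,nmax=8,step=.001)
E
```

```text
11.59 cmd 0.1666 act [0.5356 0.2646 0.1666] F [-0.2  0.6 -1.4] Tz 0.00 False
12.07 cmd 0.1656 act [0.5356 0.2646 0.1656] F [-0.5  0.4  0.1] Tz 0.00 False
12.56 cmd 0.1646 act [0.5356 0.2645 0.1647] F [-0.9 -0.3  0.3] Tz 0.00 False
13.04 cmd 0.1636 act [0.5357 0.2646 0.1638] F [-0.1  0.2  1.4] Tz 0.02 False
13.53 cmd 0.1626 act [0.5358 0.2644 0.1629] F [-0.2 -2.   3.2] Tz -0.01 False
13.96 cmd 0.1625 act [0.5354 0.2646 0.1622] F [-0.1 -0.6  0.2] Tz 0.00 False
```

```bash
python3 - <<'E'
from rock import *
rock(.152,nmax=12,step=.001)
E
```

```text
14.54 cmd 0.1612 act [0.5357 0.2644 0.1611] F [ 0.5 -0.9  0.5] Tz -0.00 False
15.03 cmd 0.1602 act [0.5355 0.2647 0.1601] F [-0.1  1.5  0.1] Tz 0.05 False
15.51 cmd 0.1592 act [0.5356 0.2645 0.1592] F [-0.6 -1.9  0.3] Tz -0.02 False
15.99 cmd 0.1582 act [0.5356 0.2647 0.1582] F [-0.4  0.1 -0.8] Tz 0.01 False
16.48 cmd 0.1572 act [0.5356 0.2645 0.1572] F [ 0.  -1.   0.2] Tz 0.04 False
16.96 cmd 0.1562 act [0.5356 0.2648 0.1562] F [-1.1  1.3 -1.2] Tz 0.03 False
17.44 cmd 0.1552 act [0.5357 0.2644 0.1554] F [-0.4 -1.5  1.2] Tz -0.00 False
17.93 cmd 0.1542 act [0.5359 0.2648 0.1545] F [1.1 0.9 1.8] Tz 0.01 False
18.41 cmd 0.1532 act [0.536  0.2645 0.1542] F [ 0.1 -1.3  6.9] Tz 0.01 False
18.89 cmd 0.1522 act [0.5356 0.265  0.1521] F [2.4 3.7 1.4] Tz -0.03 False
19.32 cmd 0.1520 act [0.5352 0.2645 0.1514] F [ 0.5  1.6 -1.5] Tz -0.03 False
```

Both pins passed gently (peaks near 3 N and 7 N). I continue down to home.

```bash
python3 - <<'E'
from rock import *
rock(.1435,nmax=8,step=.0016,amp=.08)
q=down(-.1745+np.pi/2)
g=env.movel([.5356,.2646,.1425],velocity=.01,frame=q,guard=20)
for z in(.1412,.1402,.1392,.1384,.1376):
    g=env.movel([.5356,.2646,z],velocity=.006,guard=12);s=monitor.sense();print(s["clock"],z,g,s["position"],s["contact_force"])
    if s["contact_force"][2]>8:break
f=grab("wrist","w6");f=grab("scene");crop(f,300,120,80,80,7,"s6")
E
```

```text
19.95 cmd 0.1498 act [0.5356 0.2645 0.1498] F [ 1.8 -0.2 -1.4] Tz 0.04 False
20.45 cmd 0.1482 act [0.5356 0.2646 0.1482] F [-0.7 -0.4 -0.6] Tz -0.07 False
20.95 cmd 0.1466 act [0.5356 0.2646 0.1466] F [ 0.2 -0.5 -1.1] Tz -0.02 False
21.45 cmd 0.1450 act [0.5356 0.2646 0.1451] F [ 0.4  0.6 -0.2] Tz -0.02 False
21.93 cmd 0.1435 act [0.5357 0.2646 0.1436] F [-0.5  0.2  0.5] Tz -0.03 False
22.55 0.1412 False [0.53561462 0.26460549 0.14116483] [-0.63664032  0.76754908  0.70581424]
22.8667 0.1402 False [0.53558604 0.26462978 0.14018052] [-0.06255298 -0.2508722   0.75402712]
23.1833 0.1392 False [0.53573761 0.26467222 0.13991377] [-1.640092   -0.94060021  5.7989272 ]
23.4667 0.1384 False [0.53589196 0.26471169 0.13985302] [-2.74755764 -1.0704487  10.67113096]
```

View pics/s6.png

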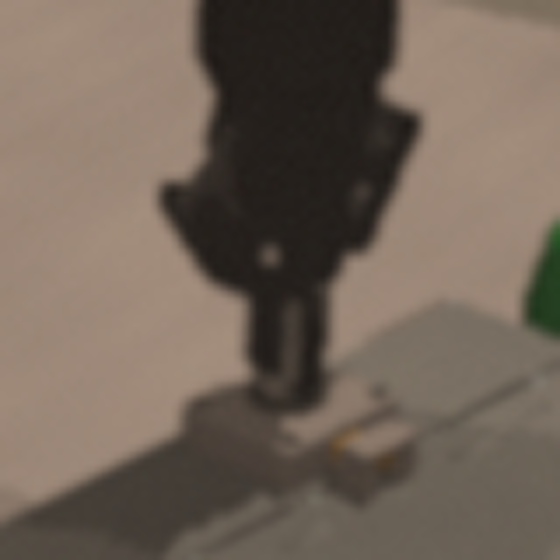

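View pics/w6.png

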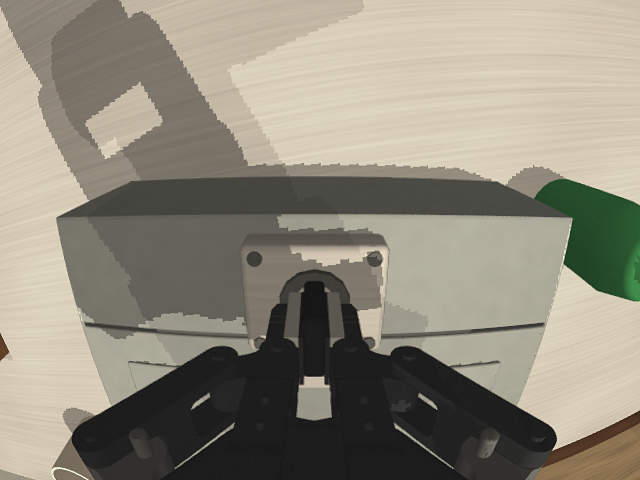

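The key seated at TCP z 0.1399, the predicted home height, under about 10 N. I hold briefly, then turn clockwise while pressing lightly.

```bash
python3 - <<'E'
from h import *
env.hold(.25)
y0=-.1745+np.pi/2
c=[.5356,.2646,.1384]
for t in np.r_[np.arange(.2,1.79,.2),1.72]:
    cc=list(c);cc[2]-=1e-4*(int(round(t*5))%2)
    env.movel(cc,velocity=.0001/.45,frame=down(y0-t),guard=30)
    s=monitor.sense();M=R.from_quat(s["ee_rot"]).as_matrix()
    print(f"{s['clock']:.2f} t {t:.2f} act {y0-np.arctan2(M[1,2],M[0,2]):.3f} {s['position'].round(4)} F {s['contact_force'].round(1)} T {s['ft_torque'].round(3)} gap {s['finger_gap']:.4f}")
f=grab("wrist","w7");f=grab("scene");crop(f,300,120,80,80,7,"s7");f=grab("top");crop(f,180,240,70,70,8,"t7")
E
```

```text
24.17 t 0.20 act 0.200 [0.5361 0.265  0.1398] F [-1.9  0.4 10.5] T [0.145 0.42  0.007] gap 0.0905
24.52 t 0.40 act 0.400 [0.5361 0.2651 0.1398] F [-1.1  0.8  8.9] T [0.197 0.322 0.062] gap 0.0931
24.87 t 0.60 act 0.600 [0.5361 0.2651 0.1399] F [-2.1  1.1 10.6] T [ 0.169  0.354 -0.021] gap 0.0882
25.22 t 0.80 act 0.800 [0.5362 0.2651 0.1399] F [-1.4  1.8  9.2] T [0.31  0.187 0.047] gap 0.0957
25.57 t 1.00 act 1.000 [0.5363 0.2651 0.1399] F [-1.8  1.9  9.3] T [0.271 0.189 0.043] gap 0.0910
25.92 t 1.20 act 1.200 [0.5363 0.2652 0.1399] F [0.2 1.7 8.8] T [0.33  0.103 0.117] gap 0.0897
26.27 t 1.40 act 1.400 [0.5364 0.2651 0.1399] F [0.1 0.6 9.4] T [0.266 0.081 0.094] gap 0.0893
26.62 t 1.60 act 1.600 [0.5364 0.2651 0.1399] F [0.1 2.1 8.8] T [0.273 0.012 0.041] gap 0.0946
26.88 t 1.72 act 1.720 [0.5365 0.2651 0.1399] F [0.8 1.  9.4] T [0.229 0.015 0.127] gap 0.0894
```

View pics/w7.png

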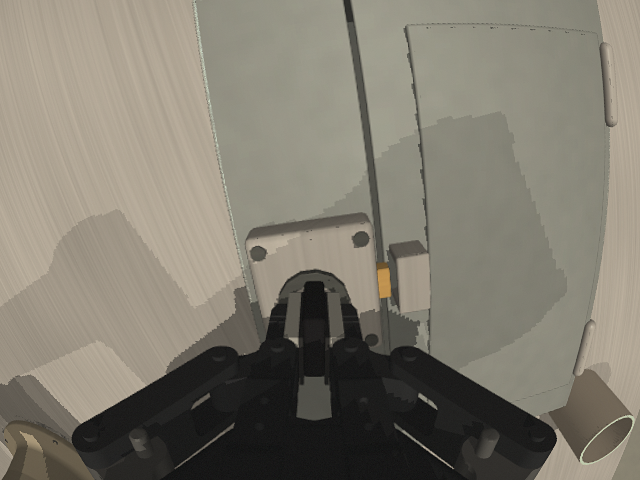

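View pics/s7.png

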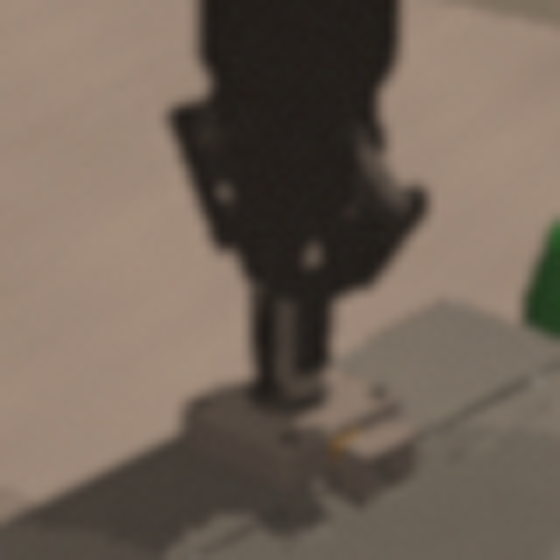

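The brass bolt at (384,280) now ends short of the keeper (edge ~395). I'll turn a little further for margin and see whether the bolt still moves.

```bash
python3 - <<'E'
from h import *
y0=-.1745+np.pi/2
f=grab("wrist");crop(f,340,220,110,100,6,"w8a")
def bolt(f):
    h=cv2.cvtColor(f["frame"],cv2.COLOR_RGB2HSV);m=cv2.inRange(h,(8,110,60),(28,255,255));m[:230]=0;m[330:]=0;m[:,:350]=0;m[:,430:]=0
    n,l,st,c=cv2.connectedComponentsWithStats(m);i=1+np.argmax(st[1:,4]);return st[i]
for t in(1.72,1.78,1.84):
    if t>1.72: env.movel([.5356,.2646,.1384-(.0001 if t<1.8 else 0)],velocity=.0001/.3,frame=down(y0-t),guard=30)
    env.hold(.3);f=grab("wrist");b=bolt(f);s=monitor.sense()
    e=[onz(f,(u,b[1]+b[3]/2),.12,True) for u in(b[0]-.5,b[0]+b[2]-.5)]
    ux=np.array([np.cos(-.1745),np.sin(-.1745),0])
    print(t,b,[round(float((p-[.5356,.2646,0])@ux-0),4) for p in e],s["clock"],s["position"],s["contact_force"].round(1),s["ft_torque"].round(3))
crop(f,340,220,110,100,6,"w8")
E
```

```text
1.72 [377 262  14  36 421] [0.0316, 0.0385] 27.4333 [0.53644795 0.26509432 0.13987697] [0.1 0.9 9.2] [0.243 0.007 0.066]
1.78 [375 259  16  36 407] [0.0308, 0.0386] 28.0333 [0.53648589 0.26507015 0.13986472] [-0.2  1.2  9.6] [0.226 0.051 0.068]
1.84 [372 255  18  37 383] [0.0298, 0.0383] 28.6333 [0.53648727 0.26503403 0.13987392] [0.1 1.9 8.1] [ 0.272 -0.113  0.145]
```

View pics/w8.png

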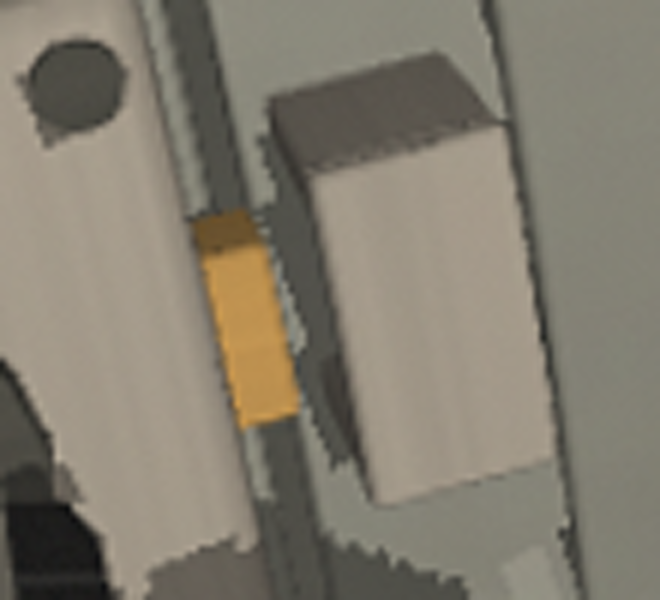

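```bash
python3 - <<'E'
from h import *
f=grab("wrist")
ux=np.array([np.cos(-.1745),np.sin(-.1745),0])
X=lambda c,z: round(float((onz(f,(c[0]/6+340-.42,c[1]/6+220-.42),z,True)-[.5356,.2646,0])@ux),4)
print("keeper top edge",X((315,175),.13),X((375,503),.13),"base",X((270,97),.11))
print("case edge",X((130,0),.13),X((255,500),.13))
for z in(.116,.118,.12,.122,.124,.126): print(z,"bolt tip top",X((266,245),z),X((299,412),z))
s=monitor.sense();print(s["clock"],s["finger_gap"])
E
```

```text
keeper top edge 0.0409 0.0404 base 0.0409
case edge 0.0305 0.0311
0.116 bolt tip top 0.0374 0.0371
0.118 bolt tip top 0.0372 0.037
0.12 bolt tip top 0.037 0.0368
0.122 bolt tip top 0.0369 0.0366
0.124 bolt tip top 0.0367 0.0364
0.126 bolt tip top 0.0365 0.0363
28.6833 0.090230886996954
```

The bolt tip stands about 3.8 mm clear of the keeper. Since the bolt clears at 9.5 mm, that means about 13 mm drawn, which is full travel. One last look at the bystanders, then I hand in.

```bash
python3 - <<'E'
from h import *
f=grab("top","t9");s=grab("scene","s9")
a=cv2.imread("pics/top0.png").astype(int);b=f["frame"][:,:,::-1].astype(int)
for n,(u,v,w,h) in dict(mug=(320,170,60,50),spray=(480,250,75,60),soap=(105,255,45,45),roundkey=(415,252,25,22)).items():
    print(n,np.abs(a-b)[v:v+h,u:u+w].mean().round(2))
job.hand_in();print(monitor.sense()["clock"])
E
```

```text
mug 3.79
spray 3.64
soap 4.29
roundkey 3.4
the job is handed in; nothing more can be done
the job is handed in; nothing more can be done
```

View pics/s9.png

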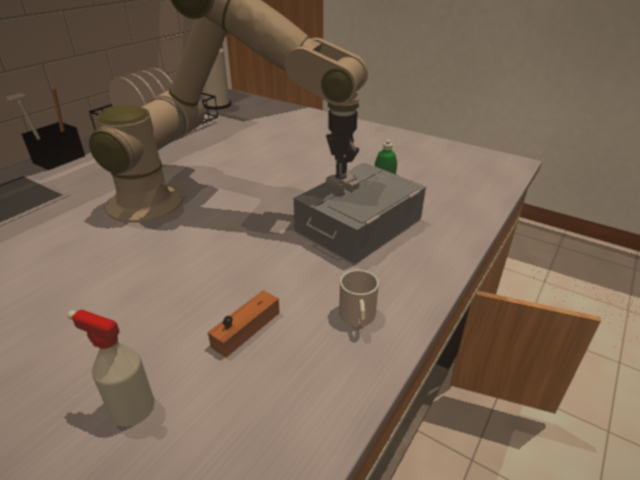

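The rectangular-headed key is fully home in the lock and turned about a quarter turn clockwise. The bolt is clear of the keeper, and the job was handed in at about 29 s. The gripper is still holding the key turned, pressing down with about 9 N.

- **Insertion:** I rocked the key past both pins. The highest vertical force I sampled was about 7 N, but I only read it at the end of each rocking stroke, so brief peaks in between could have been higher. It seated at the predicted height (TCP z 0.1399).
- **Turn:** the hand turned 1.84 rad. The bolt tip measured about 3.8 mm clear of the keeper in the wrist view, which means about 13 mm drawn, its full travel. I inferred the plug angle from the bolt and the hand, because there is no direct reading of it.
- **Bystanders:** the round-headed key, mug and bottles look unmoved in the last scene and top views.
- **Small disagreements:** the cameras differed by up to about 3 mm on where the key stood and 1 mm on the lock. I corrected the blade's position over the keyway from a close wrist view. At the end the TCP sat about 0.9 mm off its commanded x while pressing, which is within the allowed 4 mm.

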